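Seat the lens and snap the loupe stand over it

ROBOT

A 7-joint arm with a two-finger parallel gripper is mounted at the origin on a cart in front of the work surface, level with it; the furniture and walls round the work are solid. World frame = base frame: x ahead of the robot, y to its left, z up, the work surface at z = 0. Lengths are in m, angles in rad, forces in N, time in s.
With the tool pointing down it reaches from about 0.425 to 0.925 m from the base axis. Payload 6.8 kg.
Tool frame: the origin (TCP) lies on the centre line of the jaws, within the pads' length; the fingertips stand bot.tip_reach ahead of it and the grasp point (between the pads) lies 3 mm ahead of it (bot.tip_reach is the distance from the TCP to the fingertips, in m); z points along the fingers, y is the line along which they close (so a half turn about z gives the same grasp; the last joint's range is limited). The gripper opens to 85 mm and grips with 20 to 120 N. Pads are 22 mm wide; open, the fingers measure 114 mm over their backs; the gripper's body (76 mm by 85 mm) begins 54 mm behind the grasp point. The pads swing forward as they close: fully open they stand 13 mm farther back than shut.
Start: joints at [-1.387, 0.477, 0.022, 1.555, -0.011, 1.109, -0.083], TCP at [0.194, 0.646, 0.253] pointing down, gripper open.
Joint ranges: [-2.96, 2.96], [-0.34, 2.1], [-1.41, 1.46], [0.24, 2.44], [-1.37, 4.51], [0.17, 1.92], [-2.96, 2.96]. Speed limits (rad/s): [2.39, 2.39, 3.14, 3.14, 3.14, 3.14, 3.14].

INTERFACE

Orientations are given as a unit quaternion [w, x, y, z].
In Python, from station import bot gives the robot as it stands.
- The arm moves only by the tool jog_arm, never from a script. Its argument "deltas" is a list of rows, each a list of 7 numbers: the shift along the world's x, y, z in m, then the turn, a rotation vector about the world's x, y, z in rad, then the opening, from 0 (shut) to 1 (fully open). In form: [[x, y, z, rx, ry, rz, grip], ...]. A call has 1 to 10 rows; each row shifts and turns the commanded pose from where the row before left it; what a row does not reach is not made up. A row lasts 1/10 s, in which the tool goes at most 50 mm and 8.59 degrees, less where a joint would pass 70% of its speed; a pose out of reach is approached as far as the arm can. A call with a gripper value outside its range is refused whole. The fingers move at their own pace and stop on an object; "newtons" is the grip in N (left out, the last holds). Time passes only in rows, so rows that do not move let the fingers close. It gives the time, the measured TCP pose, the force, the opening and the grip force at its end, in the units of the state.
- bot.get_obs(): the state, without advancing time (a new reading comes with each control period).
- bot.read_camera(name): name is "scene" or "top" or "wrist"; returns a dict with "img" (480x640x3 uint8, red, green, blue), "K" (3x3 intrinsics, pixels), "dist_coeffs" ([k1, k2, p1, p2, k3] as OpenCV has them; the pictures are not rectified), "eye" and "attitude" of the camera in the world. Camera axes: x right, y down, z forward; pixel columns grow to the right and rows downward; lengths in m; the calibration is good to about 2 mm. A picture is of the moment at which its call begins. There is no depth.
- bot.hand_in(): hands the job in; it is judged then, once.
The state is a dict: "t": time; "q": joint angles; "joint_vel": joint speeds; "joint_torque": joint torques, N m; "eef_pos": TCP position; "tool_rot": TCP orientation; "contact_force": force on the tool from outside, world axes, zero at the start; "torque": the same for the moment, N m; "gripper_width": opening from 0.0 (shut) to 1.0 (fully open); "grasp_force": force on a finger pad.
Only numpy, scipy, OpenCV 4.12 (cv2) and the standard library are available. Lean on these libraries where they do the work, as an engineer would, in place of code of your own. Each camera call takes 0.05 s, during which the arm holds its last target. There are 200 camera calls.

TASK

Set the black auxiliary lens (wide foot down) fully home in the black ring of the inspection station. Then, with closed fingers behind its blue thumb pad, push the sprung loupe stand over past its dead point until it snaps against its working stop, and leave it there. Where the stop is set is not marked, so feel for it: never press the lens or the stand hard (25 N bends the pin), and leave the other things on the bench where they are.

Things in the scene. Friction and masses are not known exactly. Their poses are not given: they have to be found in the camera images.
- objective: Auxiliary lens: black barrel 34 mm high, about 0.14 kg, standing free on its wide foot. Diameter 52 mm from 1 to 10 mm above the underside (lowest 1 mm bevelled to 48 mm), tapering to 49 mm at 26 mm and 43 mm at the top. Origin: centre of the underside, z up.
- station: Lens inspection station, bolted down: aluminium plate 110 x 250 mm (local x by y), 12 mm thick, black locating ring at the -y end, sprung loupe stand in a grey clevis at the +y end. Origin: centre of the plate's underside, z up. The stand folds over from +y to -y. A rubber-topped rest for the parked stand, 98 mm high, stands at local y 93 mm.
- nest_seat (a point): Centre of the ring's seat, on the plate's top face, 12 mm above the table, local y -60 mm. The bore is 54 mm wide, the outside 68 mm; the ring stands 8 mm above the seat, the top 3 mm being a lead-in step (bore 56 to 58 mm). The lens is home when its underside lies on the seat.
- stand: Sprung fold-over stand: white lever 150 mm long, z axis up the lever, origin on its level pin (along the station's x). A loupe of 36 mm diameter rides 71 mm in front (-y) of the lever, 129 mm up it, and comes over the ring in use. An over-centre spring holds it either parked, leaning 24 degrees back (to +y), or on its working stop, leaning forward (to -y).
- stand_pivot (a point): The pin: local x 0, y 65 mm, 55 mm above the table. Stop and spring dead point are set together by the user on a clamped quadrant: the stop is somewhere from 14 to 38 degrees forward of upright, the dead point 5 to 6 degrees before it. The pad resists with 5 to 8 N at first, fading to nil at the dead point, then the stand snaps off the finger to the rigid stop; let go earlier, it swings back.
- lever_top (a point): Middle of the lever's top end, 150 mm from the pin; parked it is at local y 126 mm, 192 mm above the table. The top 42 mm of the lever is the blue pad, 24 mm wide, 12 mm thick. Push on its +y face towards the station's -y, fingers upright, moving on the lever's arc about the pin (up, then down): dragged straight across, rubber fingers grip the pad and the force more than doubles.
- cassette: Bystander: pale round filter cassette with a nub on top, 49 mm diameter, 33 mm high, loose. Origin: centre of underside.
- dish: Bystander: pressed steel dish of small screws, 75 mm diameter, 20 mm high, loose. Origin: centre of underside.
- petri: Bystander: clear petri dish, 90 mm diameter, 16 mm high, loose. Origin: centre of underside.
There are look-alikes about, which are no part of the job. Leave any green look-alike of the objective alone.

How it is judged:
By the outcome, as a careful person would: the job done as asked, in the order asked, and still so for the second after the job is handed in, with the robot touching nothing.
It also fails if it takes over 64 s, if anything falls off the work surface, if the arm or the gripper's body presses on something with over 40 N, if the wrist force passes 120 N, or if a joint passes its speed limit or range.

## Working session

There is one attempt and no reset: what is moved stays moved. The work goes in short steps, Python scripts to look and compute and a tool call to move; the robot and the scene stay as the last step left them, time stands still between calls to the robot, and variables do not carry over. Pictures are saved under pics/ and viewed, at most 10 in all, crops included, and the job is handed in when it is done.

Besides the shell and the picture viewer there is one more tool, called after "Emit:" by a JSON object that holds its "name" and its "arguments". jog_arm: Moves the arm, as the interface text tells. Its arguments: {"type":"object","properties":{"deltas":{"type":"array"},"newtons":{"type":"number"}},"required":["deltas"]}

```bash
ls; mkdir -p pics
cat > h.py <<'E'
import numpy as np, cv2
from station import bot
from scipy.spatial.transform import Rotation as R
def rot(a):
    a=np.array(a,float)
    return a if a.shape==(3,3) else R.from_quat(a,scalar_first=True).as_matrix()
def ray(c,uv):
    p=cv2.undistortPoints(np.array([[uv]],float),np.array(c['K']),np.array(c['dist_coeffs']))[0,0]
    return np.array(c['eye']),rot(c['attitude'])@np.array([p[0],p[1],1])
def plane(c,uv,z):
    e,d=ray(c,uv); return e+d*(z-e[2])/d[2]
def proj(c,P):
    Rm=rot(c['attitude']); p=Rm.T@(np.array(P,float)-np.array(c['eye']))
    return cv2.projectPoints(p.reshape(1,1,3),np.zeros(3),np.zeros(3),np.array(c['K']),np.array(c['dist_coeffs']))[0].ravel()
def save(c,n): cv2.imwrite('pics/'+n+'.png',c['img'][:,:,::-1])
E
python3 - <<'E'
from h import *
import pickle
for n in ['scene','top']:
    c=bot.read_camera(n); save(c,n); pickle.dump(c,open(n+'.pkl','wb')); print(n,c['eye'],c['attitude'])
o=bot.get_obs(); print(o, bot.tip_reach)
E
```

```text
pics
scene [ 0.01667917 -0.86319544  0.64680718] [-0.51810164  0.82563652 -0.18767949  0.1211257 ]
top [0.37611385 0.11289215 1.27566734] [-0.0224997   0.71340911 -0.69953978  0.0344283 ]
{'t': 0.1, 'q': array([-1.3870936 ,  0.4777182 ,  0.02238067,  1.55636823, -0.01147826,
        1.10930222, -0.08311039]), 'joint_vel': array([ 0.0007866 , -0.00324435, -0.00049705, -0.00373456,  0.00053992,
        0.0011353 ,  0.00014128]), 'joint_torque': array([ 3.60236125e-03, -5.97758389e+01,  1.61335196e+00, -2.81954384e+01,
        1.27917901e-02,  5.04034309e-03,  2.89143856e-06]), 'eef_pos': array([0.1940748 , 0.6459697 , 0.25241654]), 'tool_rot': array([-4.23344384e-05,  1.45391448e-01,  9.89373858e-01, -8.32638365e-04]), 'contact_force': array([-1.35000996, -0.38535352, -0.19992947]), 'torque': array([-0.00851705,  0.02734077,  0.00363755]), 'grasp_force': 0.0, 'gripper_width': 0.9993275474923433} 0.022
```

View pics/scene.png

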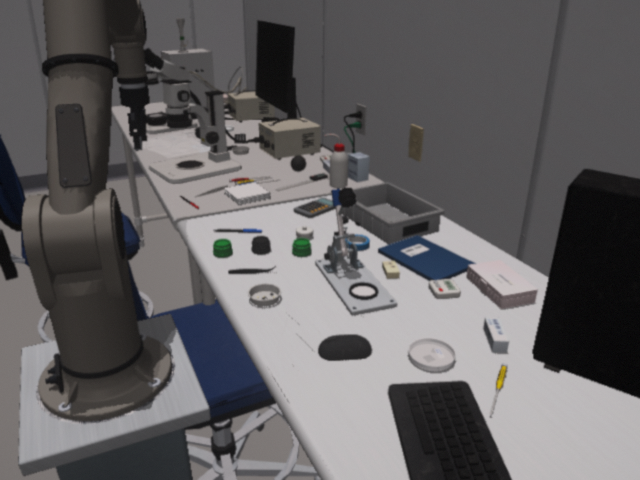

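View pics/top.png

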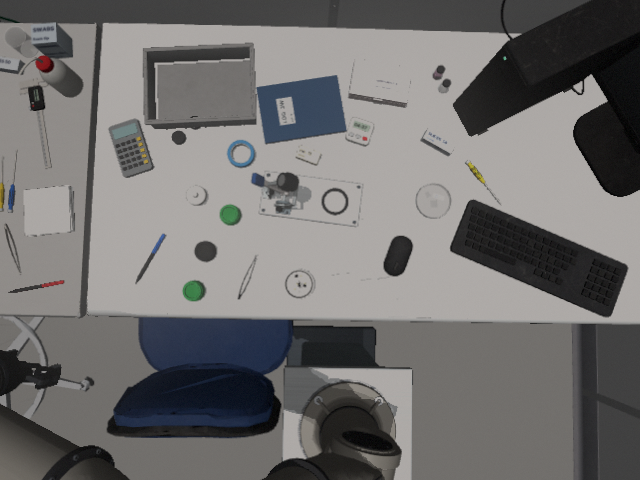

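The scene shows the black lens at (261,243) between two green ones. In the top view it is at (205,251), the ring at (335,201), the plate corners near (264,172) and (360,222), and the blue pad at (258,180).

Run:
```python
from h import *
import pickle
c=pickle.load(open('top.pkl','rb')); im=c['img'].astype(int); g=im.sum(2)/3
def comp(mask,box):
    x0,y0,x1,y1=box; m=np.zeros(mask.shape,np.uint8); m[y0:y1,x0:x1]=mask[y0:y1,x0:x1]
    n,l,s,ce=cv2.connectedComponentsWithStats(m); k=1+np.argmax(s[1:,4]); return ce[k],s[k],(l==k)
ce,s,_=comp(g<90,(185,235,225,268)); print('lens',ce,s,plane(c,ce,.02))
ce,s,m=comp(g<80,(315,182,355,220)); e=cv2.fitEllipse(np.argwhere(m)[:,::-1].astype(np.float32)); ctr=(s[0]+s[2]/2-.5,s[1]+s[3]/2-.5)
print('ring',ce,s,ctr,plane(c,ctr,.018)); ring=plane(c,ctr,.018)
ce,s,m=comp((im[:,:,2]-im[:,:,0]>30),(240,165,275,195)); print('pad',ce,s,plane(c,ce,.175))
crop=c['img'][160:235,250:372]; cv2.imwrite('pics/plate.png',cv2.resize(crop,None,fx=6,fy=6,interpolation=cv2.INTER_CUBIC)[:,:,::-1])
```

```text
lens [205.14749263 250.91740413] [195 242  21  20 339] [0.43063483 0.3600445  0.02      ]
ring [334.95652174 200.6884058 ] [322 189  26  26 138] (np.float64(334.5), np.float64(201.5)) [0.56049057 0.0429085  0.018     ]
pad [253.76315789 177.73684211] [252 173   5  10  38] [0.58614687 0.2291997  0.175     ]
```

```bash
python3 -c "
import cv2;i=cv2.imread('pics/plate.png');print(i.shape)"
```

```text
(450, 732, 3)
```

View pics/plate.png

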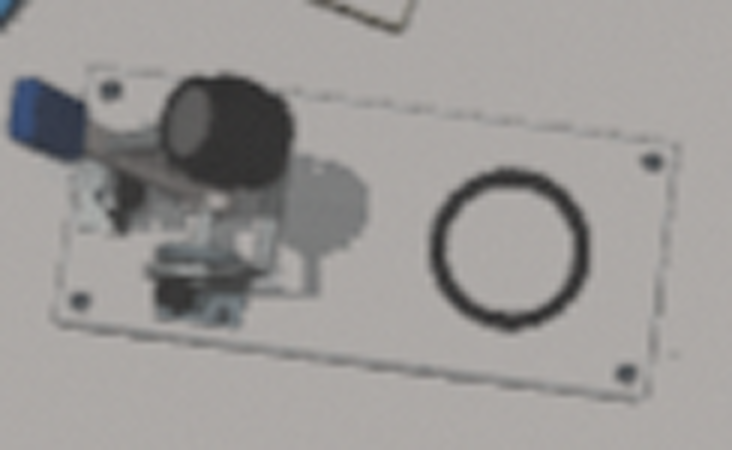

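The enlarged crop shows the plate corners at about (88,68), (680,145), (645,400) and (57,323). The ring centre is at (511,249), with the pad and loupe at the left end.

Run:
```python
from h import *
import pickle
c=pickle.load(open('top.pkl','rb'))
f=lambda x,y,z: plane(c,((x+.5)/6-.5+250,(y+.5)/6-.5+160),z)[:2]
A,B,C,D=[f(*p,.012) for p in [(88,68),(680,145),(645,400),(57,323)]]
print(A,B,C,D, 'sides',np.linalg.norm(A-B),np.linalg.norm(B-C))
cen=(A+B+C+D)/4; u=(A+D-B-C); u/=np.linalg.norm(u); print('cen',cen,'yhat',u,'yaw',np.degrees(np.arctan2(-u[0],u[1])))
ring=f(511,249,.02); print('ring',ring,'pred',cen-.06*u,'lever_top',cen+.126*u)
# scene cross-check of the lens
s=pickle.load(open('scene.pkl','rb')); im=s['img'].astype(int).sum(2)/3
m=np.zeros(im.shape,np.uint8); m[230:256,248:274]=im[230:256,248:274]<70
n,l,st,ce=cv2.connectedComponentsWithStats(m); k=1+np.argmax(st[1:,4]); print('scene lens',st[k],ce[k],plane(s,ce[k],.018)[:2])
print('ring scene',plane(s,(364,291),.02)[:2])
for p in [(230,214),(193,290)]: print('green',plane(c,p,.02)[:2])
```

```text
[0.63519336 0.22058939] [ 0.60802142 -0.02835589] [ 0.50019336 -0.01490527] [0.52733351 0.23054372] sides 0.25042377938554095 0.10866375369085832
cen [0.56768541 0.10196799] yhat [0.10919887 0.99401992] yaw -6.269135947654682
ring [0.56125824 0.04241252] pred [0.56113348 0.04232679] lever_top [0.58144447 0.2272145 ]
scene lens [252 237  18  17 264] [260.62121212 245.23106061] [0.42929926 0.35045759]
ring scene [0.55841352 0.02807851]
green [0.52342733 0.30180307]
green [0.33425419 0.38641801]
```

Emit:
{"name": "jog_arm", "arguments": {"deltas": [[0.026,-0.032,0,0,0,0,1],[0.026,-0.032,0,0,0,0,1],[0.026,-0.032,0,0,0,0,1],[0.026,-0.032,0,0,0,0,1],[0.026,-0.032,0,0,0,0,1],[0.026,-0.032,-0.02,0,0,0,1],[0.026,-0.032,-0.02,0,0,0,1],[0.026,-0.032,-0.02,0,0,0,1],[0.028,-0.032,-0.02,0,0,0,1],[0,0,-0.02,0,0,0,1]], "newtons": 22}}

```text
t: 1.1
eef_pos: [0.4348, 0.352, 0.1525]
tool_rot: [0.001, 0.15, 0.989, -0.001]
contact_force: [0.0, 0.1, 0.2]
gripper_width: 0.999
grasp_force: 0.0
```

Run:
```python
from h import *
import pickle
c=bot.read_camera('wrist'); save(c,'w1'); pickle.dump(c,open('w1.pkl','wb'))
o=bot.get_obs(); print(o['t'],o['eef_pos'],o['tool_rot'],o['contact_force'],c['eye']); print(proj(c,[.43,.358,.034]))
```

```text
1.15 [0.43101882 0.35364456 0.14929121] [-9.77715226e-04  1.48406267e-01  9.88922199e-01 -2.74017342e-03] [-1.74147727  0.21057902 -1.91809366] [0.37139031 0.37119756 0.27306283]
[322.65328474 229.56986308]
```

View pics/w1.png

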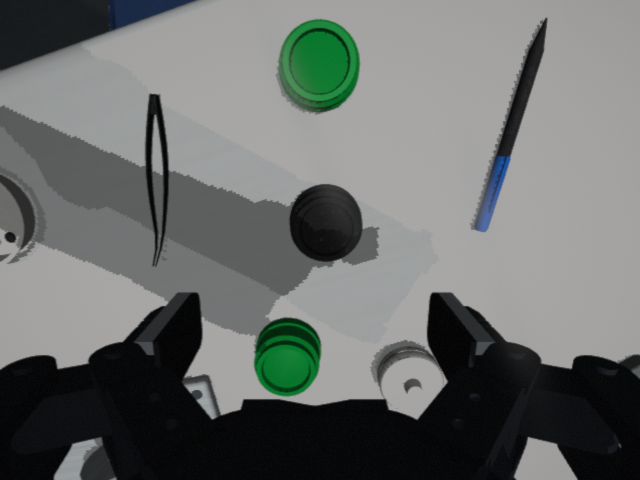

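The wrist view has the black lens at about (326,222), between the greens at (320,62) and (287,355). The pale cassette is at (410,375), and the fingers lie along the image's horizontal.

Run:
```python
from h import *
import pickle
c=pickle.load(open('w1.pkl','rb')); im=c['img'].astype(int)
g=im.max(2); m=np.zeros(g.shape,np.uint8); m[165:280,270:385]=g[165:280,270:385]<65
m=cv2.morphologyEx(m,cv2.MORPH_OPEN,np.ones((5,5)))
n,l,st,ce=cv2.connectedComponentsWithStats(m); k=1+np.argmax(st[1:,4]); print(st[k],ce[k])
for z in (.01,.018,.034): print(z,plane(c,ce[k],z))
P0=np.array(c['eye'])
for L in [(.43,.358),(.43,.362),(.434,.358)]:
    pts=[proj(c,[L[0]+.5*d*np.cos(a),L[1]+.5*d*np.sin(a),z]) for d,z in((.052,.005),(.052,.01),(.049,.026),(.043,.034)) for a in np.linspace(0,6.28,60)]
    pts=np.array(pts); print(L,pts.min(0),pts.max(0))
```

```text
[ 290  185   72   77 4422] [325.10266848 222.84871099]
0.01 [0.43165965 0.35980003 0.01      ]
0.018 [0.4298268  0.36014664 0.018     ]
0.034 [0.4261611  0.36083986 0.034     ]
(0.43, 0.358) [285.6983981  184.15961578] [358.77108736 261.12501403]
(0.43, 0.362) [291.01213697 182.47995582] [364.49852744 259.49444522]
(0.434, 0.358) [287.46309683 189.52456379] [360.35752676 266.34374738]
```

Emit:
{"name": "jog_arm", "arguments": {"deltas": [[0,0.002,-0.015,0,0,0,1],[0,0,-0.015,0,0,0,1],[0,0,-0.015,0,0,0,1],[0,0,-0.015,0,0,0,1],[0,0,-0.015,0,0,0,1],[0,0,-0.015,0,0,0,1],[0,0,0,0,0,0,1],[0,0,0,0,0,0,1],[0,0,0,0,0,0,1]]}}

```text
t: 2.05
eef_pos: [0.4306, 0.361, 0.0639]
tool_rot: [0.0, 0.145, 0.989, 0.001]
contact_force: [0.9, 0.5, 0.6]
gripper_width: 0.998
grasp_force: 0.0
```

Centred over it; lower the last 34 mm and close.

Emit:
{"name": "jog_arm", "arguments": {"deltas": [[0,0,-0.012,0,0,0,1],[0,0,-0.012,0,0,0,1],[0,0,-0.01,0,0,0,1],[0,0,0,0,0,0,1],[0,0,0,0,0,0,0.75],[0,0,0,0,0,0,0.65],[0,0,0,0,0,0,0.5],[0,0,0,0,0,0,0.5],[0,0,0,0,0,0,0.5],[0,0,0,0,0,0,0.5]], "newtons": 25}}

```text
t: 3.05
eef_pos: [0.4304, 0.3607, 0.0299]
tool_rot: [0.0, 0.145, 0.989, 0.0]
contact_force: [-1.5, -1.1, 5.9]
gripper_width: 0.558
grasp_force: 26.0
```

Emit:
{"name": "jog_arm", "arguments": {"deltas": [[0,0,0.005,0,0,0,0.4],[0,0,0.01,0,0,0,0.4],[0,0,0.02,0,0,0,0.4],[0,0,0.03,0,0,0,0.4],[0,0,0.03,0,0,0,0.4],[0,0,0,0,0,0,0.4],[0,0,0,0,0,0,0.4]]}}

```text
t: 3.75
eef_pos: [0.4304, 0.3607, 0.1252]
tool_rot: [0.0, 0.145, 0.989, 0.001]
contact_force: [-1.1, -0.5, -1.2]
gripper_width: 0.56
grasp_force: 26.1
```

Run:
```python
from h import *
import pickle
c=bot.read_camera('wrist'); save(c,'w2'); pickle.dump(c,open('w2.pkl','wb'))
o=bot.get_obs(); print(o['t'],o['eef_pos'],o['tool_rot'],o['contact_force'],o['torque'],o['gripper_width'],o['grasp_force']);
```

```text
3.8 [0.42977643 0.36020329 0.12410809] [-1.69140375e-04  1.45308479e-01  9.89386372e-01 -1.53122589e-04] [ 0.40741353 -0.64021263 -1.37508954] [-0.0248302   0.01488842  0.03683484] 0.5600287960716194 26.058977069442335
```

View pics/w2.png

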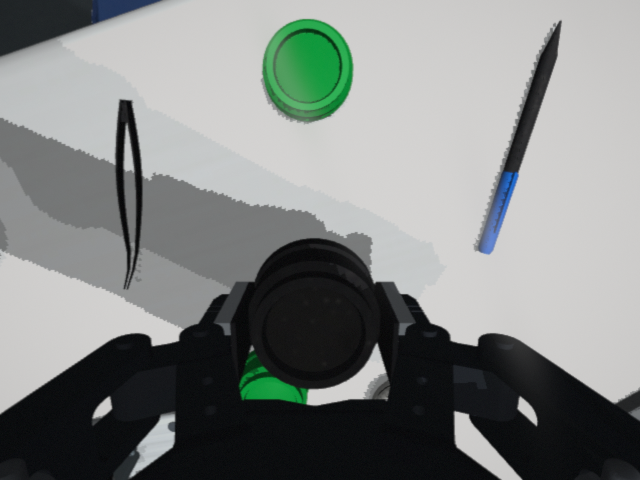

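Emit:
{"name": "jog_arm", "arguments": {"deltas": [[0,0,0.045,0,0,0,0.4],[0,0,0.045,0,0,0,0.4],[0,0,0.045,0,0,0,0.4],[0,-0.03,0.03,0,0,0,0.4],[0.02,-0.036,0,0,0,0,0.4],[0.03,-0.036,0,0,0,0,0.4],[0.03,-0.036,0,0,0,0,0.4],[0.03,-0.036,0,0,0,0,0.4],[0.03,-0.036,0,0,0,0,0.4],[0.03,-0.036,0,0,0,0,0.4]]}}

```text
t: 4.8
eef_pos: [0.6004, 0.1128, 0.2875]
tool_rot: [-0.001, 0.145, 0.989, -0.001]
contact_force: [0.4, 1.3, -1.2]
gripper_width: 0.556
grasp_force: 26.7
```

Emit:
{"name": "jog_arm", "arguments": {"deltas": [[0.03,-0.036,0,0,0,0,0.4],[0,-0.036,0,0,0,0,0.4],[0,0,-0.04,0,0,0,0.4],[0,0,-0.04,0,0,0,0.4],[0,0,-0.03,0,0,0,0.4],[0,0,0,0,0,0,0.4],[0,0,0,0,0,0,0.4],[0,0,0,0,0,0,0.4]]}}

```text
t: 5.6
eef_pos: [0.6313, 0.0425, 0.1809]
tool_rot: [0.001, 0.145, 0.989, 0.0]
contact_force: [0.3, 0.1, -1.1]
gripper_width: 0.556
grasp_force: 26.7
```

Run:
```python
from h import *
import pickle
c=bot.read_camera('wrist'); save(c,'w3'); pickle.dump(c,open('w3.pkl','wb'))
o=bot.get_obs(); print(o['t'],o['eef_pos'],o['tool_rot'],o['contact_force'],o['gripper_width'],o['grasp_force']); print(proj(c,[.561,.0424,.02]))
```

```text
5.65 [0.6314129  0.04255162 0.1811887 ] [1.47742052e-03 1.45375213e-01 9.89375397e-01 4.33810787e-04] [-0.58707683  0.07200356 -0.69149762] 0.5613364811202814 26.725138818655978
[286.98564149 133.39450567]
```

View pics/w3.png

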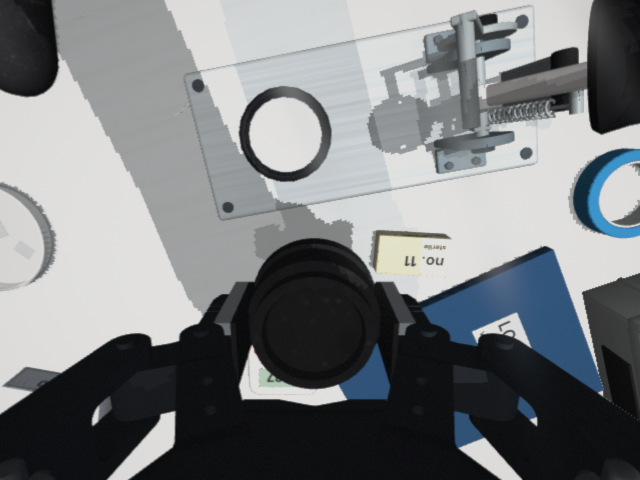

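The ring is at about (286,134), 1 px from the prediction. The lens is held upright at about (315,315).

Run:
```python
from h import *
import pickle
c=pickle.load(open('w3.pkl','rb')); g=c['img'].astype(int).max(2)
m=np.zeros(g.shape,np.uint8); m[75:195,228:345]=g[75:195,228:345]<70
n,l,st,ce=cv2.connectedComponentsWithStats(m); k=1+np.argmax(st[1:,4])
ct=max(cv2.findContours((l==k).astype(np.uint8),cv2.RETR_EXTERNAL,cv2.CHAIN_APPROX_NONE)[0],key=cv2.contourArea)
e=cv2.fitEllipse(ct); print('outer',st[k],e, plane(c,e[0],.018)[:2], plane(c,e[0],.02)[:2])
print('hsv inside', plane(c,ce[k],.016)[:2])
cx,cy,cz=.6313,.0425,.181
Rt=R.from_quat([.001,.145,.989,0],scalar_first=True).as_matrix(); tx,ty=Rt[:2,0],Rt[:2,1]
for off in [(0,0),(.002,0),(0,.002)]:
    b=np.array([cx,cy])+off[0]*tx+off[1]*ty
    P=np.array([proj(c,[b[0]+.5*d*np.cos(a),b[1]+.5*d*np.sin(a),cz-.030+h]) for d,h in((.048,0),(.052,.001),(.052,.01),(.049,.026),(.043,.034)) for a in np.linspace(0,6.28,90)])
    T=P[-90:]
    print(off,'sil',P.min(0),P.max(0),'topface',T.min(0),T.max(0))
print('tx',tx,'ty',ty)
for x in (300,316,332): print(x,g[230:246,x])
for y in (290,): print(g[y,225:262],g[y,368:400])
```

```text
outer [ 239   89   73   92 1258] ((282.505859375, 134.75233459472656), (79.22627258300781, 87.21868133544922), 158.95445251464844) [0.56091914 0.03886278] [0.56096703 0.03901706]
hsv inside [0.56228241 0.02357483]
(0, 0) sil [249.24593729 236.26300363] [383.76446447 387.89982726] topface [254.12236711 275.45526814] [379.18239998 387.89982726]
(0.002, 0) sil [248.99038494 231.5455806 ] [384.02027489 383.08108855] topface [253.87126714 269.73049507] [379.43492864 383.08108855]
(0, 0.002) sil [254.7431777  236.25500883] [389.26536082 387.89060613] topface [259.9462618  275.44528344] [385.00990598 387.89060613]
tx [-0.9579121   0.28705486] ty [0.28705486 0.9579141 ]
300 [133 133 133 132 132 132 132 132 126  81  28  14  14  14  17  19]
316 [132 133 132 132 132 132 131 123  59  22  14  14  12  19  37  39]
332 [132 132 133 132 132 133 132 133 133 130 109  43  20  21  18  21]
[159 160 160 160 158 141  97  71  68  67  69  69  69  68  68  68  67  68
  66  57  29  15  10  15  11  10  13  10  12  13  15  20  22  23  22  25
  23] [ 27  27  29  27  22  24  22  19  19  21  21  20  21  24  21  23  43  64
  70  70  69  70  68  69  69  68  68  70  76 109 171 213]
```

Run:
```python
from h import *
import pickle
c=pickle.load(open('w3.pkl','rb')); g=c['img'].astype(int).max(2)
for th in (60,90,110):
    m=np.zeros(g.shape,np.uint8); m[80:190,232:340]=g[80:190,232:340]<th
    m=cv2.morphologyEx(m,cv2.MORPH_OPEN,np.ones((3,3),np.uint8))
    n,l,st,ce=cv2.connectedComponentsWithStats(m); k=1+np.argmax(st[1:,4])
    cs=sorted(cv2.findContours((l==k).astype(np.uint8),cv2.RETR_CCOMP,cv2.CHAIN_APPROX_NONE)[0],key=cv2.contourArea)[-2:]
    for q in cs:
        h=cv2.convexHull(q); e=cv2.fitEllipse(h); print(th,st[k],np.round(e[0],1),np.round(e[1],1),plane(c,e[0],.02)[:2])
```

```text
60 [ 240   90   68   91 1166] [280.  135.9] [79.  92.6] [0.56123033 0.03703893]
90 [ 239   88   79   93 1467] [282.2 134.7] [85.2 94.3] [0.56087856 0.03884228]
110 [ 239   87   92   95 2425] [285.2 133.9] [74.9 77.9] [0.56092685 0.04104074]
110 [ 239   87   92   95 2425] [284.6 133.8] [91.4 95. ] [0.56074704 0.04069668]
```

Emit:
{"name": "jog_arm", "arguments": {"deltas": [[-0.024,-0.001,0,0,0,0,0.4],[-0.024,0,0,0,0,0,0.4],[-0.023,0,-0.02,0,0,0,0.4],[0,0,-0.035,0,0,0,0.4],[0,0,-0.035,0,0,0,0.4],[0,0,-0.03,0,0,0,0.4],[0,0,0,0,0,0,0.4],[0,0,0,0,0,0,0.4],[0,0,0,0,0,0,0.4]]}}

```text
t: 6.55
eef_pos: [0.561, 0.0416, 0.0616]
tool_rot: [0.002, 0.145, 0.989, 0.001]
contact_force: [1.0, -1.4, -0.9]
gripper_width: 0.556
grasp_force: 26.7
```

Emit:
{"name": "jog_arm", "arguments": {"deltas": [[-0.0005,0,-0.004,0,0,0,0.4],[0,0,-0.004,0,0,0,0.4],[0,0,-0.002,0,0,0,0.4],[0,0,-0.002,0,0,0,0.4],[0,0,0,0,0,0,0.4],[0,0,0,0,0,0,0.4]]}}

```text
t: 7.15
eef_pos: [0.5587, 0.0414, 0.0473]
tool_rot: [-0.0, 0.145, 0.989, -0.0]
contact_force: [-0.1, 0.4, -1.0]
gripper_width: 0.555
grasp_force: 26.7
```

Emit:
{"name": "jog_arm", "arguments": {"deltas": [[0,0,-0.001,0,0,0,0.4],[0,0,-0.001,0,0,0,0.4],[0,0,-0.001,0,0,0,0.4],[0,0,0,0,0,0,0.4],[0,0,0,0,0,0,0.4]]}}

```text
t: 7.65
eef_pos: [0.5594, 0.0414, 0.0447]
tool_rot: [0.001, 0.145, 0.989, 0.0]
contact_force: [1.0, -0.3, 3.1]
gripper_width: 0.558
grasp_force: 27.4
```

Emit:
{"name": "jog_arm", "arguments": {"deltas": [[0,0,-0.001,0,0,0,0.4],[0,0,0,0,0,0,0.4],[0,0,0,0,0,0,0.4]]}}

```text
t: 7.95
eef_pos: [0.5598, 0.0414, 0.0439]
tool_rot: [0.001, 0.145, 0.989, 0.0]
contact_force: [1.5, -0.5, 6.0]
gripper_width: 0.562
grasp_force: 27.4
```

Run:
```python
from h import *
import pickle
A=[]
for i in range(6):
    c=bot.read_camera('wrist'); o=bot.get_obs(); A.append(np.r_[o['eef_pos'],o['contact_force'],o['torque']])
print(np.round(np.mean(A,0),4),np.round(np.std(A,0),4)); save(c,'w4'); s=bot.read_camera('scene'); g=s['img'][250:320,310:410]; cv2.imwrite('pics/s4.png',cv2.resize(g,None,fx=7,fy=7,interpolation=cv2.INTER_CUBIC)[:,:,::-1])
```

```text
[ 0.5598  0.0414  0.0439  1.79   -0.4947  5.6399 -0.1543 -0.2598  0.0136] [0.     0.     0.     0.4198 0.4555 0.3599 0.0236 0.0176 0.0227]
```

View pics/w4.png

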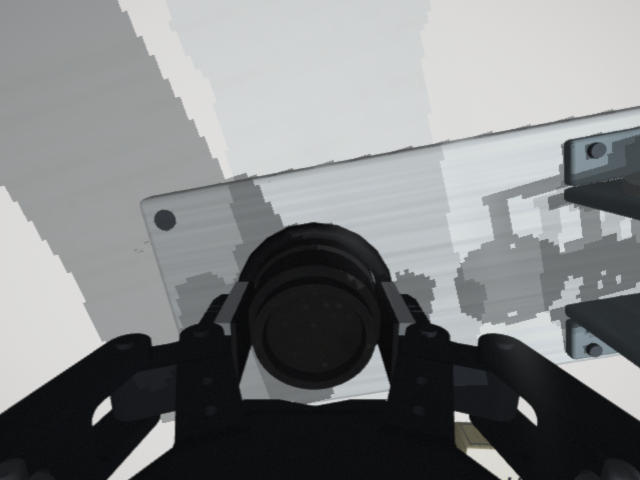

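The wrist view shows the ring's far (-x) arc at row ~222 behind the lens. The lens is only partly in, and the +x side force suggests it needs a slight shift to +x.

Emit:
{"name": "jog_arm", "arguments": {"deltas": [[0.0005,0,0,0,0,0,0.4],[0.0005,0,0,0,0,0,0.4],[0,0,0,0,0,0,0.4],[0,0,0,0,0,0,0.4]]}}

```text
t: 8.7
eef_pos: [0.56, 0.0415, 0.0437]
tool_rot: [0.0, 0.145, 0.989, 0.0]
contact_force: [0.3, -0.6, 7.3]
gripper_width: 0.557
grasp_force: 27.5
```

```bash
cat > st.py <<'E'
from h import *
A=[]
for i in range(4):
    c=bot.read_camera('wrist'); o=bot.get_obs(); A.append(np.r_[o['eef_pos'],o['contact_force'],o['torque']])
print(round(o['t'],2),np.round(np.mean(A,0),4),o['gripper_width'])
E
python3 - <<'E'
from st import *
o=.5*.068
for r in [(.5608,.0409),(.5612,.0424),(.562,.041)]:
    P=np.array([proj(c,[r[0]+o*np.cos(a),r[1]+o*np.sin(a),.02]) for a in np.linspace(0,6.28,120)]); print(r,P.min(0),P.max(0)[0], P[np.argmin(P[:,1])])
g=c['img'].astype(int).max(2)
for x in (290,315,340): print(g[214:236,x])
for y in (270,290): print(g[y,222:262],g[y,370:400])
E
```

```text
8.9 [ 5.6010e-01  4.1500e-02  4.3700e-02  7.4300e-02 -2.1410e-01  6.0917e+00
 -1.0410e-01  5.0700e-02  3.6000e-03] 0.5562848010857278
(0.5608, 0.0409) [233.54900679 222.16358626] 397.1730562001849 [315.34497292 222.16358626]
(0.5612, 0.0424) [237.27950449 222.03954051] 400.9174371091682 [319.29452812 222.03954051]
(0.562, 0.041) [234.76049217 224.94001099] 398.0828582229718 [316.46572198 224.94001099]
[205 203 201 201 201 199 199 199 200 191 131  72  23  15  16  19  22  24
  25  23  19  21]
[199 198 198 199 198 198 194 164  61  13  16  15  22  26  28  32  36  40
  39  36  34  32]
[195 194 194 193 195 195 197 200 201 199 192 156  75  42  40  38  41  38
  42  42  47  47]
[150 150 151 149 149 150 151 151 150 149 148 148 149 147 148 148 140 123
 110  77  28  13  15  16  17  15  19  17  19  18  20  17  16  17  18  15
  16  16  19  20] [ 31  29  30  28  29  32  35  37  35  36  36  38  38  36  34  28  27  26
  67 138 190 197 196 196 197 197 196 197 196 197]
[122 123 121 123 122 121 121 121 109  83  68  68  66  67  67  66  68  67
  67  66  66  66  55  30  15  14  13  14   9  10  11  11  15  16  13  14
  16  17  21  23] [ 20  19  21  23  21  17  17  16  16  16  17  17  19  24  45  69  69  68
  69  67  68  68  67  67  67  68  73  83 102 117]
```

Emit:
{"name": "jog_arm", "arguments": {"deltas": [[0,0.0005,0,0,0,0,0.4],[0,0,-0.0005,0,0,0,0.4],[0,0,-0.0005,0,0,0,0.4],[0,0,0,0,0,0,0.4],[0,0,0,0,0,0,0.4]]}}

```text
t: 9.4
eef_pos: [0.5602, 0.0417, 0.0435]
tool_rot: [0.001, 0.146, 0.989, 0.0]
contact_force: [-2.3, -1.0, 13.1]
gripper_width: 0.558
grasp_force: 28.5
```

```bash
python3 -c "
from st import *"
```

```text
9.6 [ 0.5602  0.0417  0.0435 -1.5563 -0.8906 13.5178 -0.3145  0.5287 -0.0301] 0.5531033194373312
```

Emit:
{"name": "jog_arm", "arguments": {"deltas": [[0,0,0.0005,0,0,0,0.4],[0,-0.0005,0.0005,0,0,0,0.4],[0,0,0.0005,0,0,0,0.4],[0,0,0,0,0,0,0.4],[0,0,0,0,0,0,0.58],[0,0,0,0,0,0,0.6],[0,0,0,0,0,0,0.64],[0,0,0,0,0,0,0.68],[0,0,0,0,0,0,0.75],[0,0,0,0,0,0,0.8]]}}

```text
t: 10.6
eef_pos: [0.5596, 0.0415, 0.0437]
tool_rot: [-0.0, 0.145, 0.989, -0.0]
contact_force: [0.1, -0.3, -0.1]
gripper_width: 0.797
grasp_force: 0.0
```

Run:
```python
from st import *
import pickle
save(c,'w5'); pickle.dump(c,open('w5.pkl','wb'))
```

```text
10.8 [ 5.596e-01  4.150e-02  4.380e-02 -2.007e-01  8.560e-02 -2.197e-01
  3.000e-04 -6.300e-03 -8.000e-04] 0.7997397804948839
```

View pics/w5.png

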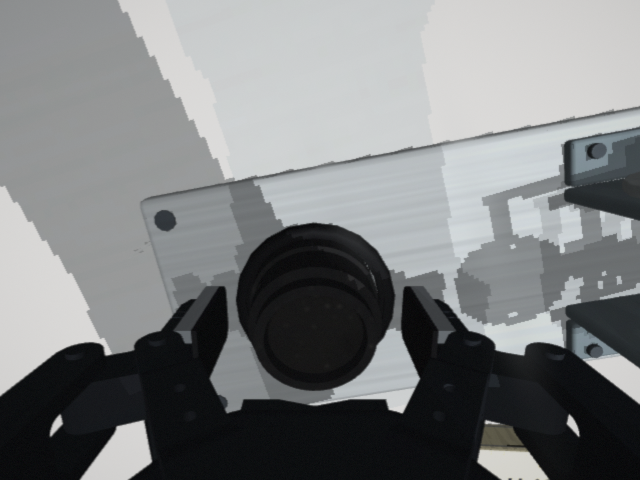

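The lens stands in the ring, released, with its top face at about (316,335). I'll close the fingers above it and feel the height of its top.

Emit:
{"name": "jog_arm", "arguments": {"deltas": [[0,0,0.01,0,0,0,1],[0,0,0.02,0,0,0,1],[0,0,0.02,0,0,0,1],[0.0005,0,0.01,0,0,0,0],[0.0005,0,0,0,0,0,0],[0,0,0,0,0,0,0],[0,0,0,0,0,0,0],[0,0,0,0,0,0,0],[0,0,0,0,0,0,0]]}}

```text
t: 11.7
eef_pos: [0.5603, 0.0414, 0.1031]
tool_rot: [-0.001, 0.145, 0.989, -0.0]
contact_force: [-0.1, 0.0, -0.5]
gripper_width: 0.004
grasp_force: 0.0
```

Emit:
{"name": "jog_arm", "arguments": {"deltas": [[0,0,-0.01,0,0,0,0],[0,0,-0.01,0,0,0,0],[0,0,-0.008,0,0,0,0],[0,0,0,0,0,0,0],[0,0,0,0,0,0,0],[0,0,0,0,0,0,0]]}}

```text
t: 12.3
eef_pos: [0.5609, 0.0415, 0.076]
tool_rot: [0.0, 0.145, 0.989, 0.0]
contact_force: [-0.4, 0.4, -0.5]
gripper_width: -0.003
grasp_force: 0.0
```

Emit:
{"name": "jog_arm", "arguments": {"deltas": [[0,0,-0.003,0,0,0,0],[0,0,-0.002,0,0,0,0],[0,0,0,0,0,0,0],[0,0,0,0,0,0,0]]}}

```text
t: 12.7
eef_pos: [0.5608, 0.0415, 0.0709]
tool_rot: [0.0, 0.145, 0.989, 0.0]
contact_force: [-0.5, -0.7, 0.2]
gripper_width: -0.004
grasp_force: 0.2
```

Emit:
{"name": "jog_arm", "arguments": {"deltas": [[0,0,-0.001,0,0,0,0],[0,0,0,0,0,0,0],[0,0,0,0,0,0,0]]}}

```text
t: 13.0
eef_pos: [0.5608, 0.0416, 0.0705]
tool_rot: [0.0, 0.145, 0.989, 0.0]
contact_force: [-1.6, 0.6, 7.0]
gripper_width: 0.0
grasp_force: 3.4
```

Emit:
{"name": "jog_arm", "arguments": {"deltas": [[0,0,-0.001,0,0,0,0],[0,0,0,0,0,0,0],[0,0,0,0,0,0,0]]}}

```text
t: 13.3
eef_pos: [0.5608, 0.0417, 0.0702]
tool_rot: [0.0, 0.145, 0.989, 0.0]
contact_force: [-4.6, 0.0, 14.5]
gripper_width: 0.001
grasp_force: 7.2
```

Emit:
{"name": "jog_arm", "arguments": {"deltas": [[0,0,0.01,0,0,0,0],[0,0,0.03,0,0,0,0],[0.03,0,0.02,0,0,0,0],[0.03,0,0,0,0,0,0],[0.02,0,0,0,0,0,0],[0,0,0,0,0,0,0],[0,0,0,0,0,0,0],[0,0,0,0,0,0,0]]}}

```text
t: 14.1
eef_pos: [0.6393, 0.0414, 0.1284]
tool_rot: [-0.001, 0.145, 0.989, -0.0]
contact_force: [0.2, 0.5, 0.4]
gripper_width: 0.0
grasp_force: 0.0
```

Run:
```python
from h import *
import pickle
c=bot.read_camera('wrist'); s=bot.read_camera('scene'); t=bot.read_camera('top')
for n,x in (('w6',c),('s6',s),('t6',t)): pickle.dump(x,open(n+'.pkl','wb'))
print(bot.get_obs()['eef_pos'], proj(c,[.5607,.0409,.02]),proj(s,[.5607,.0409,.03]))
def enh(im,ctr,h,f):
    u,v=[int(round(q)) for q in ctr]; k=im[max(0,v-h):v+h,max(0,u-h):u+h]
    k=(255*(k/255.)**.45).astype(np.uint8); return cv2.resize(k,(f,f),interpolation=cv2.INTER_CUBIC)
print(c['eye'])
m=np.hstack([enh(c['img'],proj(c,[.5607,.0409,.03]),90,540),np.vstack([enh(s['img'],proj(s,[.5607,.0409,.03]),30,258),enh(t['img'],proj(t,[.5607,.0409,.03]),22,258)])[:540] if 0 else np.pad(enh(s['img'],proj(s,[.5607,.0409,.03]),30,258),((0,282),(0,0),(0,0)))])
cv2.imwrite('pics/m6.png',m[:,:,::-1]); print(m.shape)
```

```text
[0.63978809 0.04153418 0.12874282] [276.09827122 119.77265452] [362.23073465 284.32712197]
[0.5762127  0.05963039 0.24927377]
(540, 798, 3)
```

View pics/m6.png

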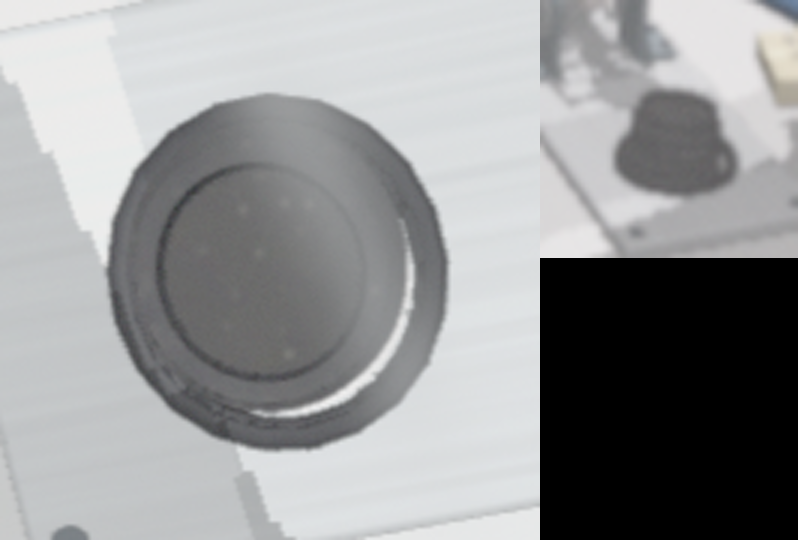

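The crop shows the outer ring at crop centre (278,272). The lens is pushed to the upper left (-x, -y), with a bright crescent of seat at lower right, so its -x/-y edge is still on the lip.

Run:
```python
from h import *
import pickle
c=pickle.load(open('w6.pkl','rb')); o=[int(round(q))-90 for q in proj(c,[.5607,.0409,.03])]
im=(c['img']).astype(int).max(2)
f=lambda x,y:((x+.5)/3-.5+o[0],(y+.5)/3-.5+o[1])
g=np.zeros(im.shape,np.uint8); g[o[1]+25:o[1]+155,o[0]+30:o[0]+155]=im[o[1]+25:o[1]+155,o[0]+30:o[0]+155]<100
n,l,st,ce=cv2.connectedComponentsWithStats(g); k=1+np.argmax(st[1:,4]); q=max(cv2.findContours((l==k).astype(np.uint8),0,cv2.CHAIN_APPROX_NONE)[0],key=cv2.contourArea)
e=cv2.fitEllipse(cv2.convexHull(q)); print(st[k],o,e,'ring',plane(c,e[0],.019)[:2]); print('eyeball',plane(c,f(277.5,271.5),.019)[:2])
for z in (.046,.0475): print('topinner',z,plane(c,f(262,271),z)[:2])
```

```text
[  219    60   114   119 10298] [184, 29] ((275.9924621582031, 119.65406036376953), (113.33797454833984, 119.16555786132812), 165.20228576660156) ring [0.56055157 0.04077987]
eyeball [0.56032246 0.04096264]
topinner 0.046 [0.56133877 0.04062642]
topinner 0.0475 [0.56144853 0.04076665]
```

Emit:
{"name": "jog_arm", "arguments": {"deltas": [[-0.03,0,0,0,0,0,1],[-0.03,0,0,0,0,0,1],[-0.02,0,0,0,0,0,1],[0,0,-0.02,0,0,0,1],[0,0,-0.03,0,0,0,1],[0,0,-0.025,0,0,0,1],[0,0,-0.008,0,0,0,1],[0,0,0,0,0,0,1],[0,0,0,0,0,0,1]], "newtons": 20}}

```text
t: 15.15
eef_pos: [0.5613, 0.0414, 0.0467]
tool_rot: [0.001, 0.145, 0.989, 0.0]
contact_force: [0.7, -0.4, 0.4]
gripper_width: 1.001
grasp_force: 0.0
```

Emit:
{"name": "jog_arm", "arguments": {"deltas": [[0,0,0,0,0,0,0.7],[0,0,0,0,0,0,0.6],[0,0,0,0,0,0,0.5],[0,0,0,0,0,0,0.5],[0,0,0,0,0,0,0.5],[0,0,0,0,0,0,0.5]], "newtons": 20}}

```text
t: 15.75
eef_pos: [0.5613, 0.0417, 0.0466]
tool_rot: [0.001, 0.145, 0.989, 0.0]
contact_force: [-1.8, -0.2, 6.3]
gripper_width: 0.556
grasp_force: 20.2
```

Emit:
{"name": "jog_arm", "arguments": {"deltas": [[0.0005,0,0,0,0,0,0.4],[0.0005,0,0,0,0,0,0.4],[0.0005,0,0,0,0,0,0.4],[0,0,0,0,0,0,0.4],[0,0,0,0,0,0,0.4]]}}

```text
t: 16.25
eef_pos: [0.5618, 0.0416, 0.0459]
tool_rot: [-0.0, 0.145, 0.989, 0.0]
contact_force: [-3.2, 1.0, 6.1]
gripper_width: 0.552
grasp_force: 20.4
```

```bash
python3 -c "
from st import *"
```

```text
16.45 [ 0.5617  0.0417  0.0459 -3.5447  0.6467  5.4967  0.1899  0.6444  0.0191] 0.5575087070548012
```

Emit:
{"name": "jog_arm", "arguments": {"deltas": [[0,0,-0.0005,0,0,0,0.4],[0,0,-0.0005,0,0,0,0.4],[0,0,0,0,0,0,0.4]]}}

```text
t: 16.75
eef_pos: [0.5619, 0.0414, 0.0451]
tool_rot: [-0.0, 0.145, 0.989, 0.0]
contact_force: [-3.3, 0.1, 7.0]
gripper_width: 0.553
grasp_force: 19.8
```

Emit:
{"name": "jog_arm", "arguments": {"deltas": [[0,0.0005,-0.0005,0,0,0,0.4],[0,0.0005,0,0,0,0,0.4],[0,0,0,0,0,0,0.4]]}}

```text
t: 17.05
eef_pos: [0.562, 0.0415, 0.0448]
tool_rot: [-0.0, 0.146, 0.989, -0.0]
contact_force: [-4.2, -2.2, 10.4]
gripper_width: 0.554
grasp_force: 20.1
```

```bash
python3 -c "
from st import *"
```

```text
17.25 [ 5.62000e-01  4.15000e-02  4.48000e-02 -4.44960e+00 -1.70560e+00
  1.05759e+01 -3.39900e-01  8.58500e-01 -3.10000e-03] 0.5553205093034856
```

Emit:
{"name": "jog_arm", "arguments": {"deltas": [[-0.0005,0,0,0,0,0,0.4],[-0.0005,-0.0005,0,0,0,0,0.4],[0,0,0,0,0,0,0.4],[0,0,0,0,0,0,0.4]]}}

```text
t: 17.65
eef_pos: [0.5619, 0.0414, 0.0449]
tool_rot: [0.001, 0.146, 0.989, -0.0]
contact_force: [-2.1, -0.4, 7.6]
gripper_width: 0.557
grasp_force: 19.9
```

```bash
python3 -c "
from st import *"
```

```text
17.85 [ 0.5619  0.0414  0.0449 -1.461  -0.5824  7.1261 -0.1081  0.2644 -0.0326] 0.5537210423343143
```

Release and feel the top again.

Emit:
{"name": "jog_arm", "arguments": {"deltas": [[0,0,0.001,0,0,0,0.6],[0,0,0,0,0,0,0.75],[0,0,0,0,0,0,0.95],[0,0,0.02,0,0,0,1],[0,0,0.03,0,0,0,0.5],[0,0,0.005,0,0,0,0],[0,0,0,0,0,0,0],[0,0,0,0,0,0,0],[0,0,0,0,0,0,0],[0,0,0,0,0,0,0]]}}

```text
t: 18.85
eef_pos: [0.5606, 0.0419, 0.0993]
tool_rot: [-0.001, 0.145, 0.989, -0.0]
contact_force: [0.3, -0.6, 0.1]
gripper_width: 0.004
grasp_force: 0.0
```

Emit:
{"name": "jog_arm", "arguments": {"deltas": [[0,0,-0.01,0,0,0,0],[0,0,-0.01,0,0,0,0],[0,0,-0.007,0,0,0,0],[0,0,-0.002,0,0,0,0],[0,0,-0.001,0,0,0,0],[0,0,0,0,0,0,0],[0,0,0,0,0,0,0]]}}

```text
t: 19.55
eef_pos: [0.5614, 0.042, 0.0706]
tool_rot: [0.0, 0.145, 0.989, 0.0]
contact_force: [-0.0, -0.3, 0.6]
gripper_width: 0.003
grasp_force: 0.0
```

Emit:
{"name": "jog_arm", "arguments": {"deltas": [[0,0,-0.001,0,0,0,0],[0,0,0,0,0,0,0],[0,0,0,0,0,0,0]]}}

```text
t: 19.85
eef_pos: [0.5612, 0.042, 0.0694]
tool_rot: [0.0, 0.145, 0.989, 0.0]
contact_force: [0.5, -0.5, 0.6]
gripper_width: 0.002
grasp_force: 0.0
```

Emit:
{"name": "jog_arm", "arguments": {"deltas": [[0,0,-0.001,0,0,0,0],[0,0,0,0,0,0,0],[0,0,0,0,0,0,0]]}}

```text
t: 20.15
eef_pos: [0.5611, 0.042, 0.0682]
tool_rot: [-0.0, 0.145, 0.989, -0.0]
contact_force: [-0.6, -0.2, -0.3]
gripper_width: -0.0
grasp_force: 0.0
```

Emit:
{"name": "jog_arm", "arguments": {"deltas": [[0,0,-0.001,0,0,0,0],[0,0,0,0,0,0,0],[0,0,0,0,0,0,0]]}}

```text
t: 20.45
eef_pos: [0.5612, 0.042, 0.0681]
tool_rot: [-0.0, 0.145, 0.989, 0.0]
contact_force: [-2.9, 0.3, 9.2]
gripper_width: 0.003
grasp_force: 4.5
```

The top is felt at TCP z 0.0682, so it stands 46 mm above the table and the lens is home. Next is the stand: rise, turn the fingers, and go behind the pad.

Emit:
{"name": "jog_arm", "arguments": {"deltas": [[0,0,0.01,0,0,0,0],[0,0,0.045,0,0,0,0],[0,0,0.045,0,0,0,0],[0,0,0.045,0,0,0,0],[0,0,0.045,0,0,0,0],[0,0.02,0.045,0,0,-0.139,0],[0.003,0.03,0,0,0,-0.139,0],[0.003,0.03,0,0,0,-0.139,0],[0.003,0.03,0,0,0,-0.139,0],[0.003,0.03,0,0,0,-0.139,0]]}}

```text
t: 21.45
eef_pos: [0.5731, 0.183, 0.303]
tool_rot: [0.0, 0.476, 0.879, 0.0]
contact_force: [0.1, -0.6, -0.9]
gripper_width: 0.001
grasp_force: 0.0
```

Emit:
{"name": "jog_arm", "arguments": {"deltas": [[0.003,0.03,0,0,0,-0.139,0],[0.003,0.03,0,0,0,-0.139,0],[0.003,0.03,0,0,0,-0.139,0],[0.003,0,0,0,0,-0.139,0],[0,0,0,0,0,-0.139,0],[0,0,0,0,0,0,0],[0,0,0,0,0,0,0],[0,0,0,0,0,0,0]]}}

```text
t: 22.25
eef_pos: [0.5852, 0.2717, 0.3026]
tool_rot: [-0.0, 0.744, 0.668, 0.0]
contact_force: [-0.8, -0.0, -0.3]
gripper_width: -0.001
grasp_force: 0.0
```

```bash
cat > arc.py <<'E'
from h import *
cen=np.array([.5671,.1007]); u=np.array([.1092,.994])
def tcp(th,s=.130,hw=.011):
    t=np.radians(th); S,C=np.sin(t),np.cos(t)
    f=lambda s:(.065-s*S+.006*C,.055+s*C+.006*S)
    y=max(f(s)[0],f(.150)[0])+hw
    return np.r_[cen+u*y,f(s)[1]+.022]
E
python3 - <<'E'
from arc import *
o=bot.get_obs(); Rm=rot(o['tool_rot']); print(o['t'],o['eef_pos'],o['contact_force'],'tx ang',np.degrees(np.arctan2(Rm[1,0],Rm[0,0])),'want',np.degrees(np.arctan2(u[1],u[0])),o['q'],Rm[:,2])
for th in range(-24,40,4): p=tcp(th); print(th,np.round(p,4),np.round((tcp(th+4)-p)*1000,1))
E
```

```text
22.25 [0.58515278 0.27169277 0.30257447] [-0.77653176 -0.04549085 -0.32554264] tx ang 83.76867952759883 want 83.73067498296545 [-0.89756624  0.41844032  0.50829951  1.60114612 -0.21597124  1.17804238
 -0.45172927] [ 1.28695386e-04  3.03716682e-04 -9.99999946e-01]
-24 [0.5827 0.2423 0.1933] [-1.  -9.5  3.8]
-20 [0.5816 0.2328 0.1971] [-1.1 -9.8  3.2]
-16 [0.5805 0.2231 0.2003] [ -1.1 -10.    2.6]
-12 [0.5794 0.2131 0.2029] [ -1.1 -10.2   2. ]
-8 [0.5783 0.2029 0.2049] [ -1.1 -10.3   1.4]
-4 [0.5772 0.1926 0.2063] [ -1.1 -10.4   0.7]
0 [0.5761 0.1822 0.207 ] [-1.  -9.   0.1]
4 [0.5751 0.1732 0.2071] [-1.  -9.  -0.5]
8 [0.5741 0.1642 0.2066] [-1.  -9.  -1.2]
12 [0.5731 0.1552 0.2054] [-1.  -8.9 -1.8]
16 [0.5721 0.1464 0.2036] [-1.  -8.7 -2.4]
20 [0.5712 0.1377 0.2012] [-0.9 -8.5 -3. ]
24 [0.5702 0.1291 0.1982] [-0.9 -8.3 -3.6]
28 [0.5693 0.1208 0.1946] [-0.9 -8.  -4.2]
32 [0.5684 0.1128 0.1904] [-0.8 -7.7 -4.7]
36 [0.5676 0.1051 0.1857] [-0.8 -7.4 -5.3]
```

Emit:
{"name": "jog_arm", "arguments": {"deltas": [[-0.002,0,-0.03,0,0,0,0],[0,0,-0.04,0,0,0,0],[0,0,-0.039,0,0,0,0],[0,-0.01,0,0,0,0,0],[0,-0.01,0,0,0,0,0],[0,0,0,0,0,0,0],[0,0,0,0,0,0,0]]}}

```text
t: 22.95
eef_pos: [0.5847, 0.2516, 0.1959]
tool_rot: [0.0, 0.746, 0.666, 0.002]
contact_force: [-0.4, -0.1, 0.2]
gripper_width: 0.001
grasp_force: 0.0
```

Emit:
{"name": "jog_arm", "arguments": {"deltas": [[0,-0.002,0,0,0,0,0],[0,-0.002,0,0,0,0,0],[0,-0.001,0,0,0,0,0],[0,0,0,0,0,0,0],[0,0,0,0,0,0,0]]}}

```text
t: 23.45
eef_pos: [0.5831, 0.2471, 0.1933]
tool_rot: [-0.0, 0.745, 0.667, -0.0]
contact_force: [0.2, 0.6, -0.6]
gripper_width: -0.002
grasp_force: 0.0
```

Emit:
{"name": "jog_arm", "arguments": {"deltas": [[0,-0.001,0,0,0,0,0],[0,-0.001,0,0,0,0,0],[0,-0.001,0,0,0,0,0],[0,0,0,0,0,0,0],[0,0,0,0,0,0,0]]}}

```text
t: 23.95
eef_pos: [0.5832, 0.2439, 0.1933]
tool_rot: [0.0, 0.745, 0.667, -0.0]
contact_force: [0.5, 0.6, -0.1]
gripper_width: -0.002
grasp_force: 0.0
```

Emit:
{"name": "jog_arm", "arguments": {"deltas": [[0,-0.001,0,0,0,0,0],[0,-0.001,0,0,0,0,0],[0,-0.001,0,0,0,0,0],[0,0,0,0,0,0,0],[0,0,0,0,0,0,0]]}}

```text
t: 24.45
eef_pos: [0.5831, 0.2433, 0.1935]
tool_rot: [-0.001, 0.745, 0.667, 0.001]
contact_force: [1.4, 5.8, -0.6]
gripper_width: 0.001
grasp_force: 3.0
```

Emit:
{"name": "jog_arm", "arguments": {"deltas": [[-0.0003,-0.0032,0.0013,0,0,0,0],[-0.0003,-0.0032,0.0013,0,0,0,0],[-0.0003,-0.0032,0.0012,0,0,0,0],[-0.0003,-0.0032,0.0011,0,0,0,0],[-0.0004,-0.0033,0.0011,0,0,0,0],[-0.0004,-0.0033,0.001,0,0,0,0],[0,0,0,0,0,0,0]]}}

```text
t: 25.15
eef_pos: [0.5812, 0.2235, 0.2012]
tool_rot: [-0.001, 0.745, 0.667, 0.001]
contact_force: [-1.1, 6.0, 2.8]
gripper_width: 0.001
grasp_force: 2.9
```

Emit:
{"name": "jog_arm", "arguments": {"deltas": [[-0.0003,-0.0033,0.0009,0,0,0,0],[-0.0004,-0.0033,0.0009,0,0,0,0],[-0.0004,-0.0034,0.0008,0,0,0,0],[-0.0004,-0.0034,0.0007,0,0,0,0],[-0.0004,-0.0034,0.0007,0,0,0,0],[-0.0003,-0.0034,0.0006,0,0,0,0],[0,0,0,0,0,0,0]]}}

```text
t: 25.85
eef_pos: [0.5792, 0.2011, 0.2053]
tool_rot: [0.0, 0.745, 0.667, 0.0]
contact_force: [-0.3, 4.5, 2.1]
gripper_width: 0.001
grasp_force: 1.9
```

Emit:
{"name": "jog_arm", "arguments": {"deltas": [[-0.0004,-0.0034,0.0005,0,0,0,0],[-0.0004,-0.0034,0.0005,0,0,0,0],[-0.0003,-0.0034,0.0004,0,0,0,0],[-0.0004,-0.0034,0.0003,0,0,0,0],[-0.0004,-0.0034,0.0002,0,0,0,0],[-0.0003,-0.0034,0.0002,0,0,0,0],[0,0,0,0,0,0,0]]}}

```text
t: 26.55
eef_pos: [0.5767, 0.1799, 0.2069]
tool_rot: [0.0, 0.746, 0.666, -0.0]
contact_force: [1.4, 2.7, 1.1]
gripper_width: -0.001
grasp_force: 1.2
```

Emit:
{"name": "jog_arm", "arguments": {"deltas": [[-0.0003,-0.003,0,0,0,0,0],[-0.0003,-0.003,0,0,0,0,0],[-0.0004,-0.003,0,0,0,0,0],[0,0,0,0,0,0,0]]}}

```text
t: 26.95
eef_pos: [0.5756, 0.1709, 0.2068]
tool_rot: [0.0, 0.746, 0.666, -0.0]
contact_force: [1.3, 1.8, 0.6]
gripper_width: 0.001
grasp_force: 0.8
```

Emit:
{"name": "jog_arm", "arguments": {"deltas": [[-0.0003,-0.003,-0.0001,0,0,0,0],[-0.0003,-0.003,-0.0002,0,0,0,0],[0,0,0,0,0,0,0],[0,0,0,0,0,0,0]]}}

```text
t: 27.35
eef_pos: [0.575, 0.1657, 0.2066]
tool_rot: [-0.0, 0.745, 0.667, -0.0]
contact_force: [0.2, 0.3, -0.6]
gripper_width: -0.001
grasp_force: 0.6
```

Emit:
{"name": "jog_arm", "arguments": {"deltas": [[-0.0002,-0.0015,-0.0001,0,0,0,0],[-0.0002,-0.0015,-0.0002,0,0,0,0],[0,0,0,0,0,0,0],[0,0,0,0,0,0,0]]}}

```text
t: 27.75
eef_pos: [0.5747, 0.1628, 0.2064]
tool_rot: [-0.0, 0.745, 0.667, -0.0]
contact_force: [0.1, 0.9, -0.3]
gripper_width: -0.001
grasp_force: 0.5
```

```bash
cat > look.py <<'E'
from h import *
A=[]
for i in range(3):
    t=bot.read_camera('top'); o=bot.get_obs(); A.append(np.r_[o['eef_pos'],o['contact_force']])
print(round(o['t'],2),np.round(np.mean(A,0),4),o['grasp_force'])
s=bot.read_camera('scene')
for n,c in (('top',t),('scene',s)):
    im=c['img'].astype(int); m=((im[:,:,2]-im[:,:,0]>25)&(im[:,:,2]>60)).astype(np.uint8); z=np.zeros_like(m)
    p=proj(c,[.575,.16,.19]).round().astype(int); z[max(0,p[1]-25):p[1]+25,p[0]-30:p[0]+30]=m[max(0,p[1]-25):p[1]+25,p[0]-30:p[0]+30]
    n2,l,st,ce=cv2.connectedComponentsWithStats(z)
    print(n,p,[(st[k],ce[k].round(1)) for k in range(1,n2) if st[k][4]>8])
E
python3 look.py
```

```text
27.9 [ 0.5747  0.163   0.2064 -0.0139  1.0875  0.1965] 0.48255147063173354
top [285 182] []
scene [345 200] []
```

Emit:
{"name": "jog_arm", "arguments": {"deltas": [[-0.0002,-0.0015,-0.0002,0,0,0,0],[-0.0002,-0.0015,-0.0002,0,0,0,0],[0,0,0,0,0,0,0],[0,0,0,0,0,0,0]]}}

```text
t: 28.35
eef_pos: [0.5744, 0.1598, 0.206]
tool_rot: [0.0, 0.745, 0.667, -0.0]
contact_force: [-0.2, -0.1, 0.6]
gripper_width: -0.002
grasp_force: 0.3
```

Emit:
{"name": "jog_arm", "arguments": {"deltas": [[-0.0002,-0.0015,-0.0002,0,0,0,0],[-0.0002,-0.0015,-0.0003,0,0,0,0],[0,0,0,0,0,0,0],[0,0,0,0,0,0,0]]}}

```text
t: 28.75
eef_pos: [0.574, 0.1568, 0.2055]
tool_rot: [0.0, 0.745, 0.667, -0.0]
contact_force: [0.4, 1.6, 0.7]
gripper_width: -0.002
grasp_force: 0.2
```

Emit:
{"name": "jog_arm", "arguments": {"deltas": [[-0.0002,-0.0015,-0.0003,0,0,0,0],[-0.0002,-0.0015,-0.0003,0,0,0,0],[0,0,0,0,0,0,0],[0,0,0,0,0,0,0]]}}

```text
t: 29.15
eef_pos: [0.5735, 0.1538, 0.2049]
tool_rot: [-0.0, 0.745, 0.667, -0.0]
contact_force: [0.4, -0.4, 0.9]
gripper_width: -0.001
grasp_force: 0.1
```

```bash
sed -i 's/>25)&(im\[:,:,2\]>60)/>12)\&(im[:,:,2]>25)/' look.py; python3 look.py
```

```text
29.3 [ 0.5735  0.1539  0.2049 -0.2624  0.3344  0.1736] 0.07428219745634124
top [285 182] []
scene [345 200] [(array([319, 199,  16,   6,  54], dtype=int32), array([326.3, 201.4])), (array([344, 198,  12,  17, 165], dtype=int32), array([349.4, 205.9]))]
```

Emit:
{"name": "jog_arm", "arguments": {"deltas": [[-0.0002,-0.0015,-0.0003,0,0,0,0],[-0.0001,-0.001,-0.0003,0,0,0,0],[0,0,0,0,0,0,0],[0,0,0,0,0,0,0]]}}

```text
t: 29.75
eef_pos: [0.5732, 0.1513, 0.2043]
tool_rot: [0.0, 0.745, 0.667, -0.0]
contact_force: [-0.3, 0.7, -0.1]
gripper_width: 0.004
grasp_force: 0.0
```

```bash
python3 look.py
```

```text
29.9 [ 0.5733  0.1515  0.2043 -0.1621  0.0532  0.2339] 0.0
top [285 182] []
scene [345 200] [(array([319, 199,  16,   6,  55], dtype=int32), array([326.2, 201.5])), (array([345, 199,  11,  17, 163], dtype=int32), array([349.9, 206.7]))]
```

Emit:
{"name": "jog_arm", "arguments": {"deltas": [[-0.0001,-0.0015,-0.0003,0,0,0,0],[0,0,0,0,0,0,0],[0,0,0,0,0,0,0],[0,0,0,0,0,0,0]]}}

```text
t: 30.35
eef_pos: [0.5732, 0.15, 0.204]
tool_rot: [-0.0, 0.745, 0.667, 0.0]
contact_force: [0.0, -0.6, -0.6]
gripper_width: -0.0
grasp_force: 0.0
```

```bash
python3 look.py
```

```text
30.5 [ 0.5732  0.15    0.204   0.412  -0.0069  0.9369] 0.0
top [285 182] []
scene [345 200] [(array([319, 199,  16,   6,  54], dtype=int32), array([326.6, 201.4])), (array([346, 202,  13,  16, 156], dtype=int32), array([351.8, 209.8]))]
```

The pad blob jumped by about 10 mm ahead of the finger, so the stand has snapped. Back off and verify.

Emit:
{"name": "jog_arm", "arguments": {"deltas": [[0.0003,0.003,0.0005,0,0,0,0],[0.001,0.01,0.003,0,0,0,0],[0.001,0.02,0.01,0,0,0,0],[0.001,0.03,0.02,0,0,0,0],[0.001,0.03,0.03,0,0,0,0],[0,0.03,0.03,0,0,0,0],[0,0.03,0.02,0,0,0,0],[0,0.03,0,0,0,0,0],[0,0.03,0,0,0,0,0],[0,0,0,0,0,0,0]]}}

```text
t: 31.55
eef_pos: [0.5752, 0.3702, 0.3169]
tool_rot: [-0.001, 0.742, 0.67, 0.0]
contact_force: [0.0, 0.7, 0.5]
gripper_width: 0.001
grasp_force: 0.0
```

```bash
python3 look.py
python3 - <<'E'
from h import *
t=bot.read_camera('top'); s=bot.read_camera('scene')
a=cv2.resize(t['img'][150:300,160:380],(440,300),interpolation=cv2.INTER_CUBIC); b=cv2.resize(s['img'][170:320,200:420],(440,300),interpolation=cv2.INTER_CUBIC)
cv2.imwrite('pics/fin.png',np.vstack([a,b])[:,:,::-1])
for th in (12,14,16,18,20,24):
    r=np.radians(th); y=.065-.15*np.sin(r); xy=np.array([.5671,.1007])+y*np.array([.1092,.994]); print(th,proj(s,[*xy,.055+.15*np.cos(r)]))
E
```

```text
31.7 [ 0.5767  0.3647  0.3172  0.451  -0.1754 -0.2626] 0.0
top [285 182] [(array([296, 179,  11,  12, 103], dtype=int32), array([301.5, 184.8]))]
scene [345 200] [(array([319, 199,  16,   6,  54], dtype=int32), array([326.3, 201.5])), (array([346, 202,  13,  16, 165], dtype=int32), array([351.9, 209.5]))]
12 [348.59041967 199.12763754]
14 [349.42663217 200.3913646 ]
16 [350.25842219 201.72938199]
18 [351.08448718 203.1403549 ]
20 [351.90351261 204.62278905]
24 [353.51514573 207.79526329]
```

View pics/fin.png

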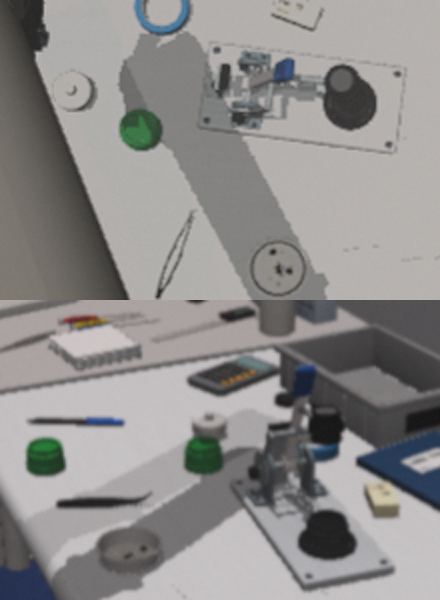

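The stand leans forward and stays there (pad at scene pixel 352,210). The lens sits in the ring and the bystanders have not moved.

```bash
python3 -c "
from station import bot
print(bot.hand_in())"
```

```text
the job is handed in; nothing more can be done
None
```

The lens is fully home in the ring, and the stand has snapped over to its working stop at about 20° forward and stayed there; the job is handed in at about 32 s, with pressing forces no higher than about 15 N.

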